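# Set the warming plate's heat lever to its third click and start it

### The job

The heat lever of the warming plate stands at off. Push it along its slot with a fingertip, without pinching it, counting the clicks, and leave it resting in the third notch from off without ever going past that notch; only then press the round start button all the way down and let it come up again. Leave the shaker, the sauce bottle and the mug where they stand.

Things in the scene. Friction and masses are not known exactly. Their poses are not given: they have to be found in the camera images.
- warmer: Fixed aluminium warming plate, 300 mm (x) by 440 mm (y), 70 mm high; origin at the centre of its underside, z up. Its -x side, towards the robot, is a flat control ledge 90 mm deep, top at z = 70 mm, with lever, shaker and start button in a row along y near x = -100 mm: lever at y = +130 mm at off, button at y = -130 mm. Behind it lies a tray of bites on picks, up to 120 mm above the table.
- heat_lever (a joint): Lever travel in m: 0 at off (end stop), growing towards the warmer's -y; notches every 0.018, so 0.018, 0.036, 0.054 (third), 0.072, 0.090 (far stop). Out of a notch the push peaks at about 6 N after 4 to 5 mm and falls to half-way, where the lever snaps forward by itself into the next notch: the push drops to nothing. Left alone it centres in a notch, unless right on a crest.
- third_mark (a point): The black mark of the third notch, on the ledge top, 31 mm to the robot's side (warmer -x) of the lever's slot. Six such marks, 18 mm apart, show the notches; the first, longer one (54 mm towards warmer +y from here) is off, and this is the fourth mark.
- lever_top (a point): Middle of the top edge of the lever's black paddle, 34 mm above the ledge. The paddle is upright, 36 mm (warmer x) by 14 mm (warmer y), from 4 to 34 mm above the ledge.
- push_face: The half of the paddle on the off side (warmer +y), the side to push on: 36 x 7 x 30 mm, origin at its centre, 19 mm above the ledge; its outer face lies 3.5 mm towards warmer +y from the origin. Free ledge of 80 mm beyond it on that side when at off. Axes as the warmer's.
- far_face: The other half of the paddle, same size, 7 mm towards warmer -y. Fingers pressing on this half and on the push_face half at the same time count as pinching.
- start (a joint): Travel of the start button in m: 0 up, 0.006 fully down (about 4 N, springs back).
- start_top (a point): Centre of the top of the round grey start button, 30 mm across, in a dark steel housing; it is pressed straight down.
- shaker: Loose steel shaker, 38 mm across and 64 mm tall, standing on the ledge between lever and button; origin at the centre of its underside.
- sauce: Loose clear sauce bottle, 54 mm across, 150 mm tall, on the table at the warmer's +y side; origin at the centre of its underside.
- mug: Loose white handleless mug, 76 mm across, 85 mm tall, on the table at the warmer's -y side; origin at the centre of its underside.

How it is judged:
On the way, in this order (a step that is already met when the one before it is completed fails the run):
1. the lever rests in the third notch (value of joint heat_lever between 0.05 and 0.058 m), for 0.2 s.
2. the start button is pressed down (value of joint start above 0.0045 m), for 0.02 s.
At the end, for the whole second after the job is handed in: The lever rests within 4 mm of the third notch (travel 0.054 m), the start button has been pressed after that and is up again, and shaker, bottle and mug are within 20 mm of where they started (all of step 1 and value of joint start below 0.0015 m and distance of each of shaker, sauce, mug from where it was at the start of the episode below 0.02 m); the robot touches nothing.
It fails at once if the lever went past the third notch (travel beyond 0.063 m, the crest to the fourth) (value of joint heat_lever above 0.063 m).
It fails at once if the lever was pinched: fingers pressing on both its sides at once (contact force between each of push_face, far_face and the fingers above 1 N).
It fails at once if the start button was pressed while the lever was not in the third notch (value of joint start above 0.003 m and (value of joint heat_lever below 0.049 m or value of joint heat_lever above 0.059 m)).
It fails at once if a bystander was moved, lifted or tipped over (distance of any of shaker, sauce, mug from where it was at the start of the episode above 0.02 m or angle between any of shaker, sauce, mug's own z axis and vertical above 0.5 rad).
It also fails if it takes over 64 s, if anything falls off the work surface, if the arm or the gripper's body presses on something with over 40 N, if the wrist force passes 120 N, or if a joint passes its speed limit or range.

### The arm

A 6-joint arm with a two-finger parallel gripper is mounted at the origin on the work surface. World frame = base frame: x ahead of the robot, y to its left, z up, the work surface at z = 0. Lengths are in m, angles in rad, forces in N, time in s.
With the tool pointing down it reaches from about 0.225 to 0.875 m from the base axis. Payload 3.4 kg.
Tool frame: the origin (TCP) lies on the mounting face of the last link; the fingertips stand 173 mm ahead of it and the grasp point (between the pads) lies 155 mm ahead of it; x points along the fingers, y is the direction in which the jaws open and shut, and the axes are right-handed (so a half turn about x gives the same grasp; the last joint's range is limited). The gripper opens to 85 mm and grips with 20 to 120 N. Pads are 22 mm wide; open, the fingers measure 114 mm over their backs; the gripper's body (76 mm by 85 mm) begins 54 mm behind the grasp point. The pads swing forward as they close: fully open they stand 13 mm farther back than shut.
Start: joints at [1.226, 0.276, 1.505, -0, 1.361, -0.121], TCP at [0.128, 0.561, 0.405] pointing down, gripper open.
Joint ranges: [-2.89, 2.89], [-0.75, 2.08], [0.22, 2.7], [-1.18, 4.32], [0.11, 2.71], [-2.7, 2.7]. Speed limits (rad/s): [2.57, 2.57, 3.14, 3.14, 3.14, 3.14].

### API

Orientations are given as a unit quaternion [w, x, y, z].
In Python, from rig import manip gives the robot as it stands.
- The arm moves only by the tool arm_command, never from a script. Its argument "targets" is a list of rows, each an object with "dp": the shift along the tool's x, y, z in m, a list of three; "turn": the turn, a rotation vector about the tool's x, y, z in degrees, a list of three; "grip": the opening, from -1 (shut) to 1 (fully open). In form: [{"dp": [tx, ty, tz], "turn": [wx, wy, wz], "grip": grip}, ...]. A call has 1 to 8 rows; each row shifts and turns the commanded pose from where the row before left it, along the tool's axes as they then stand; what a row does not reach is not made up. A row lasts 1/10 s, in which the tool goes at most 50 mm and 8.59 degrees, less where a joint would pass 70% of its speed; a pose out of reach is approached as far as the arm can. A call with a gripper value outside its range is refused whole. The fingers move at their own pace and stop on an object; "grip_force" is the grip in N (left out, the last holds). Time passes only in rows, so rows that do not move let the fingers close. It gives the time, the measured TCP pose, the force and the opening at its end, in the units of the state.
- manip.get_state(): the state, without advancing time (a new reading comes with each control period).
- manip.get_image(name): name is "scene" or "top"; returns the picture (384x512x3 uint8, red, green, blue); there is no depth.
- manip.calibration(name): a dict with "fx", "fy", "cx", "cy" (pixels), "k1" (the pictures are not rectified: a ray, as slopes to the right and down, at radius r is drawn at 1 + k1 r^2 times it, then the intrinsics apply), "R" (3x3) and "t" (3): a world point X has camera coordinates R X + t. Camera axes: x right, y down, z forward; pixel columns grow to the right and rows downward; lengths in m; the calibration is good to about 2 mm. A picture is of the moment at which its call begins. calibration takes no time and is no camera call.
- manip.sign_off(): hands the job in, once; it reports no verdict.
The state is a dict: "clock": time; "qpos": joint angles; "qd": joint speeds; "effort": joint torques, N m; "position": TCP position; "ee_rot": TCP orientation; "contact_force": force on the tool from outside, world axes, zero at the start; "moment": the same for the moment, N m; "width": finger opening in m.
Only numpy, scipy, OpenCV 4.12 (cv2) and the standard library are available. Lean on these libraries where they do the work, as an engineer would, in place of code of your own. Each camera call takes 0.05 s, during which the arm holds its last target.

## Working session

There is one attempt and no reset: what is moved stays moved. The work goes in short steps, Python scripts to look and compute and a tool call to move; the robot and the scene stay as the last step left them, time stands still between calls to the robot, and variables do not carry over. Pictures are saved under pics/ and viewed, and the job is handed in when it is done.

Besides the shell and the picture viewer there is one more tool, called after "Request:" as name(argument=value, ...) on one line, values as JSON. arm_command: Moves the arm, as the interface text tells. Its arguments: {"type":"object","properties":{"targets":{"type":"array"},"grip_force":{"type":"number"}},"required":["targets"]}

```bash
mkdir -p pics; python3 - <<'E'
from rig import manip
import cv2
print(manip.get_state())
for n in ("scene","top"):
    im=manip.get_image(n); cv2.imwrite(f"pics/{n}0.png",im[:,:,::-1]); print(n,manip.calibration(n))
E
```

```text
{'clock': 0.0, 'qpos': array([ 1.22601397e+00,  2.76598740e-01,  1.50614673e+00,  2.06354524e-05,
        1.36069168e+00, -1.20975519e-01]), 'qd': array([ 0.00050243,  0.00034234,  0.00032459,  0.0005948 , -0.00132517,
       -0.00032427]), 'effort': array([ 8.94241348e-04, -4.16767108e+01, -2.45797884e+01, -4.32629968e-04,
        1.10322985e-02, -5.63693263e-06]), 'position': array([0.12753206, 0.56045889, 0.40383186]), 'ee_rot': array([ 0.70252616,  0.07833123,  0.70284104, -0.07959699]), 'contact_force': array([-0.44864801,  0.10291001,  0.41574234]), 'moment': array([-0.02441836, -0.01758058,  0.02178974]), 'width': 0.08565675616980696}
scene {'fx': 486.6316731772761, 'fy': 486.6316731772761, 'cx': 258.06567649186815, 'cy': 187.7184378341478, 'k1': -0.07875040671811845, 'R': array([[ 0.89209585,  0.45167849, -0.01231026],
       [ 0.3013367 , -0.61501982, -0.72866098],
       [-0.33669154,  0.6463259 , -0.68476393]]), 't': array([-0.57425851, -0.09405357,  1.38501774])}
top {'fx': 414.11452779686994, 'fy': 414.11452779686994, 'cx': 254.5322446504762, 'cy': 191.69323184845436, 'k1': -0.12539724387787585, 'R': array([[-0.020375  , -0.99955255, -0.02189899],
       [-0.99681475,  0.02199867, -0.07665778],
       [ 0.07710523,  0.02026734, -0.99681694]]), 't': array([0.08238936, 0.61446868, 1.22392729])}
```

View pics/scene0.png

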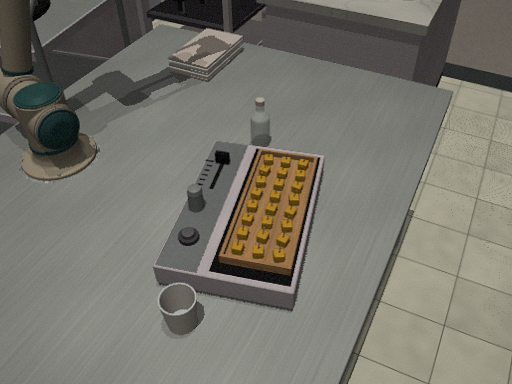

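View pics/top0.png

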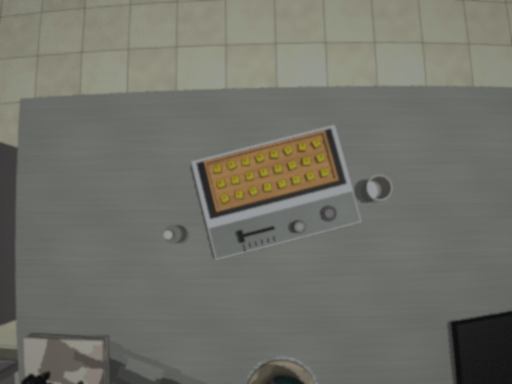

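The scene image shows the lever at (222,157), the shaker at (195,197) and the button at (188,236). In the top image, the lever is at about (240,236), the shaker at (297,227), the button at (328,213), the bottle at (174,234) and the mug at (377,187). I'll zoom in on both.

```bash
python3 - <<'E'
import cv2
im=cv2.imread("pics/top0.png")[115:275,185:375]
cv2.imwrite("pics/topz.png",cv2.resize(im,None,fx=4,fy=4,interpolation=cv2.INTER_CUBIC))
im=cv2.imread("pics/scene0.png")[130:290,150:340]
cv2.imwrite("pics/scz.png",cv2.resize(im,None,fx=4,fy=3.7,interpolation=cv2.INTER_CUBIC))
E
```

```text
(no output)
```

View pics/topz.png

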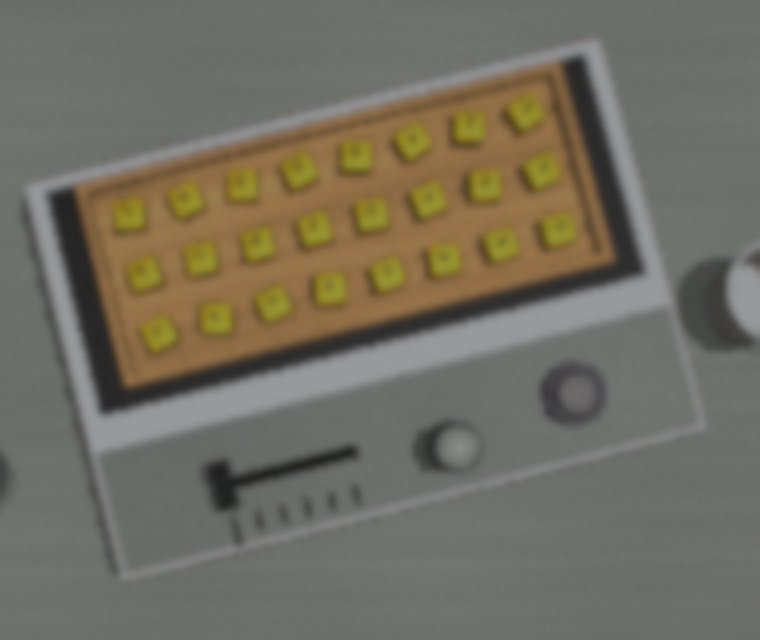

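View pics/scz.png

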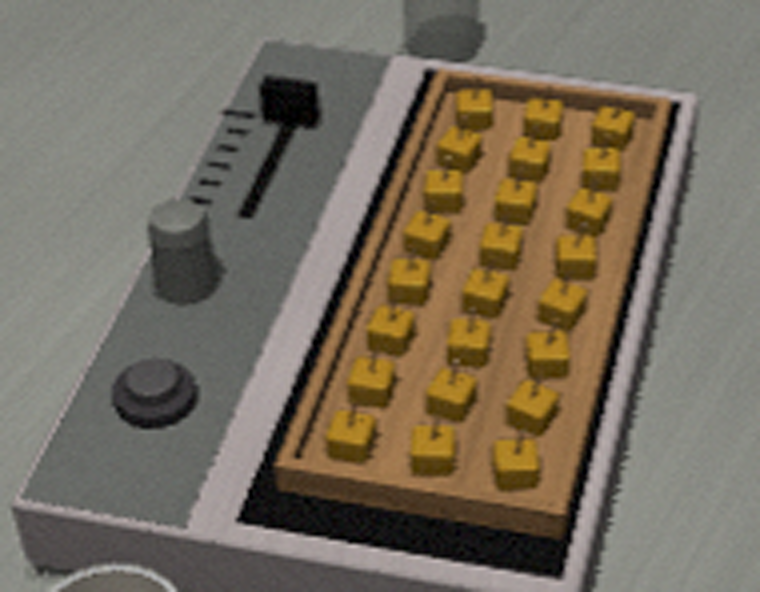

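```bash
cat > h.py <<'E'
import numpy as np, cv2
from rig import manip
from scipy.optimize import least_squares
from scipy.spatial.transform import Rotation as Ro
def proj(n,X):
    c=manip.calibration(n); K=np.array([[c['fx'],0,c['cx']],[0,c['fy'],c['cy']],[0,0,1]])
    return cv2.projectPoints(np.atleast_2d(np.array(X,float)),cv2.Rodrigues(c['R'])[0],c['t'],K,np.array([c['k1'],0,0,0.]))[0][:,0]
def back(n,uv,z):
    c=manip.calibration(n); K=np.array([[c['fx'],0,c['cx']],[0,c['fy'],c['cy']],[0,0,1]])
    p=cv2.undistortPoints(np.array([[uv]],float),K,np.array([c['k1'],0,0,0.]))[0,0]
    d=c['R'].T@np.r_[p,1]; o=-c['R'].T@c['t']
    return o+d*(z-o[2])/d[2]
def W(p,q):
    q=np.atleast_2d(q); c,s=np.cos(p[2]),np.sin(p[2])
    return np.c_[p[0]+c*q[:,0]-s*q[:,1],p[1]+s*q[:,0]+c*q[:,1],q[:,2]]
E
python3 - <<'E'
from h import *
tz=lambda a:((np.array(a,float)+.5)/4-.5+[185,115])
sz=lambda a:((np.array(a,float)+.5)/[4,3.7]-.5+[150,130])
# warmer pts
w=[[.15,.22,.07],[.15,-.22,.07],[-.15,-.22,.07],[-.15,.22,.07]]
t=tz([[27,187],[600,42],[705,430],[122,578]])
s=sz([[695,95],[17,505],[265,42]]); ws=[w[0],w[2],w[3]]
f=lambda p:np.r_[(proj('top',W(p,w))-t).ravel(),(proj('scene',W(p,ws))-s).ravel()]
b=[back('top',u,.07) for u in t]; print(np.round(b,4), [np.linalg.norm(b[i]-b[i-1]).round(4) for i in range(4)])
for name,g in (("both",f),("top",lambda p:(proj('top',W(p,w))-t).ravel()),("scene",lambda p:(proj('scene',W(p,ws))-s).ravel())):
    r=least_squares(g,[b[0][0]-.1,np.mean(b,0)[1],.2]); p=r.x;print(name,p.round(4),r.fun.round(1))
    if name=="both": np.save("p.npy",p); P=p
p=P
inv=lambda X:(np.array([[np.cos(p[2]),np.sin(p[2])],[-np.sin(p[2]),np.cos(p[2])]])@(np.array(X)[:2]-p[:2])).round(4)
print("levertop T",inv(back('top',tz([221,484]),.104)),"S",inv(back('scene',sz([289,90]),.104)))
print("mark4 T",inv(back('top',tz([308,506]),.07)),"S",inv(back('scene',sz([208,183]),.07)))
print("mark1 T",inv(back('top',tz([237,530]),.07)),"S",inv(back('scene',sz([238,113]),.07)))
print("slot end T",inv(back('top',tz([356,453]),.07)))
for h in (.08,.09): print("button",h,inv(back('top',tz([576,394]),h)),inv(back('scene',sz([156,378]),h)))
print("shaker T",inv(back('top',tz([458,446]),.134)),"S",inv(back('scene',sz([178,218]),.134)))
print("world: lever",W(p,[[-.1,.13,.104],[-.1,-.13,.08],[-.1,.076,.1]]).round(4))
E
```

```text
[[ 0.7061  0.2524  0.07  ]
 [ 0.8044 -0.1721  0.07  ]
 [ 0.5173 -0.238   0.07  ]
 [ 0.4198  0.1862  0.07  ]] [np.float64(0.2938), np.float64(0.4357), np.float64(0.2946), np.float64(0.4352)]
both [0.615  0.0061 0.2327] [-0.8 -1.4  0.3 -2.4  1.5 -0.9  0.2  0.5  1.4 -1.3 -2.2 -1.  -1.4 -2.4]
top [0.612  0.0071 0.2267] [-1.  -0.9  0.5 -1.1  1.   0.7 -0.5  1.2]
scene [0.619  0.004  0.2405] [ 2.  -0.8 -0.6  1.  -1.3 -1.4]
levertop T [-0.1     0.1319] S [-0.0973  0.1217]
mark4 T [-0.1315  0.0772] S [-0.1322  0.0565]
mark1 T [-0.1354  0.1311] S [-0.1362  0.1298]
slot end T [-0.1032  0.0341]
button 0.08 [-0.1021 -0.1292] [-0.1015 -0.1231]
button 0.09 [-0.102  -0.1276] [-0.0975 -0.1313]
shaker T [-0.1151 -0.0332] S [-0.1105 -0.043 ]
world: lever [[ 0.4877  0.1095  0.104 ]
 [ 0.5477 -0.1435  0.08  ]
 [ 0.5001  0.057   0.1   ]]
```

```bash
python3 - <<'E'
from h import *
s=manip.get_state();q=s['ee_rot']
R=Ro.from_quat(np.r_[q[1:],q[0]]).as_matrix(); print(R.round(3))
print("yaw of tool y deg",np.degrees(np.arctan2(R[1,1],R[0,1])))
tz=lambda a:((np.array(a,float)+.5)/4-.5+[185,115])
L=back('top',tz([221,484]),.104);print("lever",L, "btn",back('top',tz([576,394]),.085))
print("bottle top",back('top',[168,235],.15),back('scene',[260,100],.15))
m=[back('top',tz(u),.07) for u in ([259,519],[356,494])]; d=m[0]-m[1];print("marks dir",np.degrees(np.arctan2(d[1],d[0]))-90,np.linalg.norm(d))
E
```

```text
[[-0.001  0.222  0.975]
 [-0.002  0.975 -0.222]
 [-1.    -0.002 -0.   ]]
yaw of tool y deg 77.17833291408832
lever [0.48723539 0.11135919 0.104     ] btn [ 0.54530434 -0.14240562  0.085     ]
bottle top [0.49344179 0.3045658  0.15      ] [0.50046517 0.29855268 0.15      ]
marks dir 13.269478802253104 0.07218972169095779
```

Request:
arm_command(targets=[{"dp":[0,-0.02,0.026],"turn":[0,0,0],"grip":-1},{"dp":[0,-0.028,0.036],"turn":[0,0,0],"grip":-1},{"dp":[0,-0.028,0.036],"turn":[0,0,0],"grip":-1},{"dp":[0,-0.028,0.036],"turn":[0,0,0],"grip":-1},{"dp":[0,-0.028,0.036],"turn":[0,0,0],"grip":-1},{"dp":[0,-0.028,0.036],"turn":[0,0,0],"grip":-1},{"dp":[0,-0.028,0.036],"turn":[0,0,0],"grip":-1},{"dp":[0,-0.028,0.036],"turn":[0,0,0],"grip":-1}], grip_force=40)

```text
clock: 0.9
position: [0.3514, 0.2867, 0.4045]
ee_rot: [0.703, 0.079, 0.703, -0.079]
contact_force: [0.8, 0.6, -0.1]
width: 0.0001
```

Request:
arm_command(targets=[{"dp":[0,-0.028,0.036],"turn":[0,0,0],"grip":-1},{"dp":[0,-0.028,0.036],"turn":[0,0,0],"grip":-1},{"dp":[0,-0.028,0.036],"turn":[0,0,0],"grip":-1},{"dp":[0,-0.028,0.036],"turn":[0,0,0],"grip":-1},{"dp":[0,0,0],"turn":[8,0,0],"grip":-1},{"dp":[0,0,0],"turn":[8,0,0],"grip":-1},{"dp":[0,0,0],"turn":[8,0,0],"grip":-1},{"dp":[0,0,0],"turn":[8,0,0],"grip":-1}])

```text
clock: 1.7
position: [0.4663, 0.1469, 0.4042]
ee_rot: [0.652, 0.272, 0.653, -0.272]
contact_force: [-0.2, -0.2, -0.4]
width: -0.0003
```

Request:
arm_command(targets=[{"dp":[0,0,0],"turn":[8,0,0],"grip":-1},{"dp":[0,0,0],"turn":[8,0,0],"grip":-1},{"dp":[0,0,0],"turn":[8,0,0],"grip":-1},{"dp":[0,0,0],"turn":[8,0,0],"grip":-1},{"dp":[0,0,0],"turn":[0,0,0],"grip":-1},{"dp":[0,0,0],"turn":[0,0,0],"grip":-1}])

```text
clock: 2.3
position: [0.4662, 0.1472, 0.4044]
ee_rot: [0.555, 0.438, 0.555, -0.439]
contact_force: [0.4, -0.5, -0.4]
width: 0.0001
```

```bash
cat >> h.py <<'E'
Lv=np.array([.4872,.1105]); th=np.radians(13.2)
ex=np.array([np.cos(th),np.sin(th)]); ey=np.array([-np.sin(th),np.cos(th)])
def rep():
    s=manip.get_state();q=s['ee_rot'];R=Ro.from_quat(np.r_[q[1:],q[0]]).as_matrix()
    tip=s['position']+.173*R[:,0]; d=tip[:2]-Lv
    print("t",round(s['clock'],2),"tip",tip.round(4),"rel lever wx,wy",(d@ex).round(4),(d@ey).round(4),"yawy",np.degrees(np.arctan2(R[1,1],R[0,1])).round(2),"x",R[:,0].round(3),"w",round(s['width'],4),"F",s['contact_force'].round(2),"q",s['qpos'].round(2))
E
python3 -c "
from h import *
rep()
for n in('scene','top'):
  cv2.imwrite('pics/%s1.png'%n,manip.get_image(n)[:,:,::-1])
cv2.imwrite('pics/s1z.png',cv2.resize(cv2.imread('pics/scene1.png')[60:260,130:330],None,fx=3,fy=3))"
```

```text
t 2.3 tip [0.4661 0.1472 0.2314] rel lever wx,wy -0.0122 0.0405 yawy 13.34 x [-0.001 -0.    -1.   ] w 0.0001 F [ 0.4  -0.52 -0.45] q [ 0.16  0.15  1.68  0.    1.32 -0.07]
```

View pics/s1z.png

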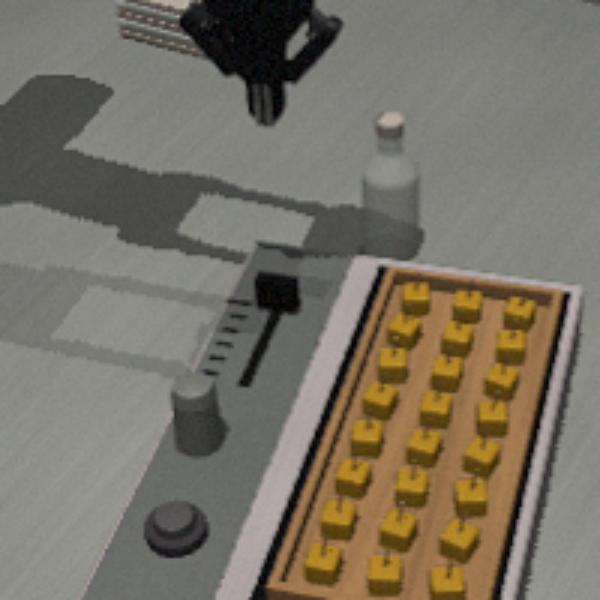

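The image shows the shut fingertips clear of the lever, hanging above its off side. Now I'll descend beside it.

Request:
arm_command(targets=[{"dp":[0.025,0.008,0],"turn":[0,0,0],"grip":-1},{"dp":[0.035,0,0],"turn":[0,0,0],"grip":-1},{"dp":[0.035,0,0],"turn":[0,0,0],"grip":-1},{"dp":[0.025,0,0],"turn":[0,0,0],"grip":-1},{"dp":[0.015,0,0],"turn":[0,0,0],"grip":-1},{"dp":[0.008,0,0],"turn":[0,0,0],"grip":-1},{"dp":[0,0,0],"turn":[0,0,0],"grip":-1},{"dp":[0,0,0],"turn":[0,0,0],"grip":-1}])

```text
clock: 3.2
position: [0.4745, 0.1491, 0.2624]
ee_rot: [0.554, 0.44, 0.554, -0.439]
contact_force: [-0.4, 0.1, 0.5]
width: -0.0001
```

```bash
python3 -c "
from h import *
rep()
im=manip.get_image('scene')[:,:,::-1].copy()
cv2.imwrite('pics/s2z.png',cv2.resize(im[100:260,140:300],None,fx=3.7,fy=3.7))"
```

```text
t 3.2 tip [0.4748 0.1491 0.0894] rel lever wx,wy -0.0033 0.0405 yawy 13.2 x [ 0.001  0.    -1.   ] w -0.0001 F [-0.39  0.07  0.47] q [ 0.16  0.29  1.88  0.    0.97 -0.07]
```

View pics/s2z.png

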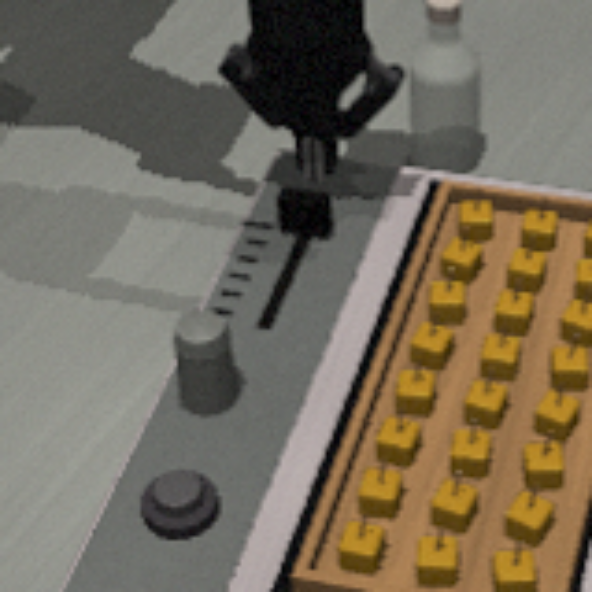

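The finger is just behind the paddle, roughly centred on it. I'll close the gap.

Request:
arm_command(targets=[{"dp":[0,0,0.008],"turn":[0,0,0],"grip":-1},{"dp":[0,0,0.006],"turn":[0,0,0],"grip":-1},{"dp":[0,0,0],"turn":[0,0,0],"grip":-1}])

```text
clock: 3.55
position: [0.4777, 0.1346, 0.2622]
ee_rot: [0.554, 0.44, 0.553, -0.439]
contact_force: [0.1, 0.1, 0.5]
width: -0.0001
```

Request:
arm_command(targets=[{"dp":[0,0,0.003],"turn":[0,0,0],"grip":-1},{"dp":[0,0,0],"turn":[0,0,0],"grip":-1}])

```text
clock: 3.75
position: [0.4781, 0.1321, 0.2618]
ee_rot: [0.554, 0.44, 0.554, -0.439]
contact_force: [0.2, 0.7, 0.3]
width: -0.0001
```

Request:
arm_command(targets=[{"dp":[0,0,0.003],"turn":[0,0,0],"grip":-1},{"dp":[0,0,0],"turn":[0,0,0],"grip":-1}])

```text
clock: 3.95
position: [0.4787, 0.1294, 0.2617]
ee_rot: [0.554, 0.439, 0.554, -0.439]
contact_force: [0.1, 0.1, -0.5]
width: -0.0
```

Request:
arm_command(targets=[{"dp":[0,0,0.002],"turn":[0,0,0],"grip":-1},{"dp":[0,0,0],"turn":[0,0,0],"grip":-1}])

```text
clock: 4.15
position: [0.4792, 0.1275, 0.2617]
ee_rot: [0.554, 0.439, 0.554, -0.439]
contact_force: [-0.3, -0.2, -1.3]
width: 0.0001
```

Request:
arm_command(targets=[{"dp":[0,0,0.002],"turn":[0,0,0],"grip":-1},{"dp":[0,0,0],"turn":[0,0,0],"grip":-1}])

```text
clock: 4.35
position: [0.4796, 0.1256, 0.2617]
ee_rot: [0.554, 0.439, 0.554, -0.439]
contact_force: [-0.1, 0.5, -0.3]
width: -0.0001
```

```bash
python3 -c "
from h import *
rep()"
```

```text
t 4.35 tip [0.4795 0.1256 0.0887] rel lever wx,wy -0.004 0.0165 yawy 13.17 x [-0.  0. -1.] w -0.0001 F [-0.08  0.51 -0.26] q [ 0.12  0.29  1.89  0.    0.97 -0.11]
```

Request:
arm_command(targets=[{"dp":[0,0,0.002],"turn":[0,0,0],"grip":-1},{"dp":[0,0,0],"turn":[0,0,0],"grip":-1}])

```text
clock: 4.55
position: [0.48, 0.1239, 0.2617]
ee_rot: [0.554, 0.44, 0.554, -0.439]
contact_force: [0.3, 3.1, 0.5]
width: 0.0002
```

Request:
arm_command(targets=[{"dp":[0,0,0.002],"turn":[0,0,0],"grip":-1},{"dp":[0,0,0],"turn":[0,0,0],"grip":-1}])

```text
clock: 4.75
position: [0.4804, 0.1222, 0.2617]
ee_rot: [0.554, 0.44, 0.554, -0.439]
contact_force: [-1.9, 5.5, -0.7]
width: -0.0005
```

Request:
arm_command(targets=[{"dp":[0,0,0.002],"turn":[0,0,0],"grip":-1},{"dp":[0,0,0],"turn":[0,0,0],"grip":-1}])

```text
clock: 4.95
position: [0.4808, 0.1202, 0.2617]
ee_rot: [0.554, 0.44, 0.554, -0.439]
contact_force: [-1.0, 5.1, 0.2]
width: -0.0
```

Contact was at a TCP y of about 0.125. The force has peaked at about 5.8 N and is starting to fall.

Request:
arm_command(targets=[{"dp":[0,0,0.002],"turn":[0,0,0],"grip":-1},{"dp":[0,0,0],"turn":[0,0,0],"grip":-1}])

```text
clock: 5.15
position: [0.4815, 0.1176, 0.2617]
ee_rot: [0.554, 0.439, 0.554, -0.439]
contact_force: [0.2, 1.2, 0.1]
width: -0.0002
```

Request:
arm_command(targets=[{"dp":[0,0,0.002],"turn":[0,0,0],"grip":-1},{"dp":[0,0,0],"turn":[0,0,0],"grip":-1}])

```text
clock: 5.35
position: [0.4821, 0.1153, 0.2617]
ee_rot: [0.555, 0.439, 0.554, -0.44]
contact_force: [-0.9, 0.6, 0.4]
width: -0.0
```

Request:
arm_command(targets=[{"dp":[0,0,0.001],"turn":[0,0,0],"grip":-1},{"dp":[0,0,0],"turn":[0,0,0],"grip":-1}])

```text
clock: 5.55
position: [0.4822, 0.1146, 0.2617]
ee_rot: [0.554, 0.439, 0.554, -0.439]
contact_force: [0.6, 0.7, 0.2]
width: -0.0004
```

```bash
python3 -c "
from h import *
rep()
im=manip.get_image('scene')[:,:,::-1].copy()
cv2.imwrite('pics/s3z.png',cv2.resize(im[100:260,140:300],None,fx=3.7,fy=3.7))"
```

```text
t 5.55 tip [0.4822 0.1146 0.0887] rel lever wx,wy -0.0039 0.0051 yawy 13.17 x [ 0. -0. -1.] w -0.0004 F [0.62 0.68 0.24] q [ 0.09  0.29  1.89 -0.    0.97 -0.14]
```

View pics/s3z.png

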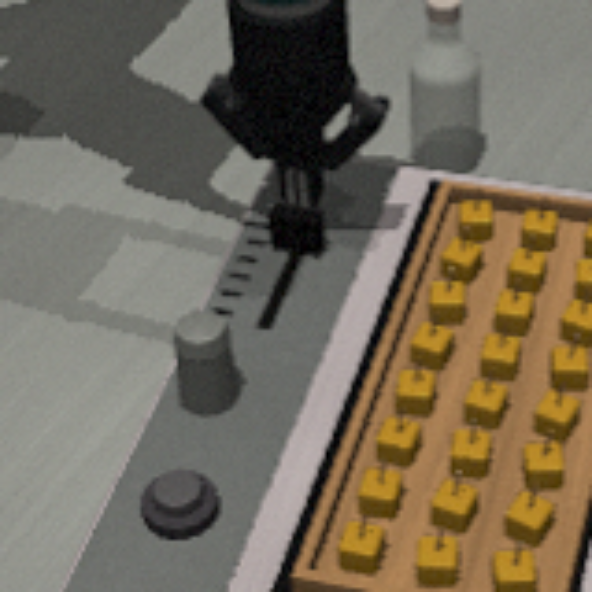

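Click 1: the push dropped to nothing, and the paddle is at the second mark. Next notch.

Request:
arm_command(targets=[{"dp":[0,0,0.003],"turn":[0,0,0],"grip":-1},{"dp":[0,0,0.003],"turn":[0,0,0],"grip":-1},{"dp":[0,0,0],"turn":[0,0,0],"grip":-1}])

```text
clock: 5.9
position: [0.4836, 0.1087, 0.2617]
ee_rot: [0.554, 0.439, 0.554, -0.439]
contact_force: [-0.7, 0.0, -0.9]
width: -0.0003
```

Request:
arm_command(targets=[{"dp":[0,0,0.002],"turn":[0,0,0],"grip":-1},{"dp":[0,0,0],"turn":[0,0,0],"grip":-1}])

```text
clock: 6.1
position: [0.4839, 0.1072, 0.2617]
ee_rot: [0.554, 0.44, 0.554, -0.439]
contact_force: [0.3, 2.6, 1.3]
width: -0.0003
```

Request:
arm_command(targets=[{"dp":[0,0,0.002],"turn":[0,0,0],"grip":-1},{"dp":[0,0,0],"turn":[0,0,0],"grip":-1}])

```text
clock: 6.3
position: [0.4843, 0.1056, 0.2617]
ee_rot: [0.554, 0.44, 0.554, -0.439]
contact_force: [-0.9, 3.7, 1.1]
width: 0.0001
```

Request:
arm_command(targets=[{"dp":[0,0,0.002],"turn":[0,0,0],"grip":-1},{"dp":[0,0,0],"turn":[0,0,0],"grip":-1}])

```text
clock: 6.5
position: [0.4847, 0.1037, 0.2617]
ee_rot: [0.554, 0.44, 0.554, -0.439]
contact_force: [-1.0, 5.0, 0.9]
width: 0.0001
```

Request:
arm_command(targets=[{"dp":[0,0,0.002],"turn":[0,0,0],"grip":-1},{"dp":[0,0,0],"turn":[0,0,0],"grip":-1}])

```text
clock: 6.7
position: [0.4852, 0.1016, 0.2617]
ee_rot: [0.554, 0.44, 0.554, -0.439]
contact_force: [-0.7, 5.0, 0.6]
width: -0.0002
```

```bash
python3 -c "
from h import *
rep()"
```

```text
t 6.7 tip [0.4852 0.1018 0.0887] rel lever wx,wy -0.004 -0.0081 yawy 13.16 x [-0.     0.001 -1.   ] w -0.0002 F [-0.69  4.98  0.64] q [ 0.07  0.29  1.89  0.    0.97 -0.16]
```

Request:
arm_command(targets=[{"dp":[0,0,0.002],"turn":[0,0,0],"grip":-1},{"dp":[0,0,0],"turn":[0,0,0],"grip":-1}])

```text
clock: 6.9
position: [0.4859, 0.0987, 0.2617]
ee_rot: [0.555, 0.439, 0.554, -0.44]
contact_force: [-0.3, 0.4, -0.2]
width: 0.0
```

Request:
arm_command(targets=[{"dp":[0,0,0.002],"turn":[0,0,0],"grip":-1},{"dp":[0,0,0],"turn":[0,0,0],"grip":-1}])

```text
clock: 7.1
position: [0.4863, 0.0968, 0.2617]
ee_rot: [0.554, 0.439, 0.554, -0.44]
contact_force: [0.2, -0.7, -0.1]
width: 0.0
```

```bash
python3 -c "
from h import *
rep()
im=manip.get_image('scene')[:,:,::-1].copy()
cv2.imwrite('pics/s4z.png',cv2.resize(im[100:260,140:300],None,fx=3.7,fy=3.7))"
```

```text
t 7.1 tip [0.4864 0.0967 0.0887] rel lever wx,wy -0.004 -0.0133 yawy 13.17 x [ 0.    -0.001 -1.   ] w 0.0 F [ 0.21 -0.72 -0.07] q [ 0.06  0.29  1.89 -0.    0.97 -0.17]
```

View pics/s4z.png

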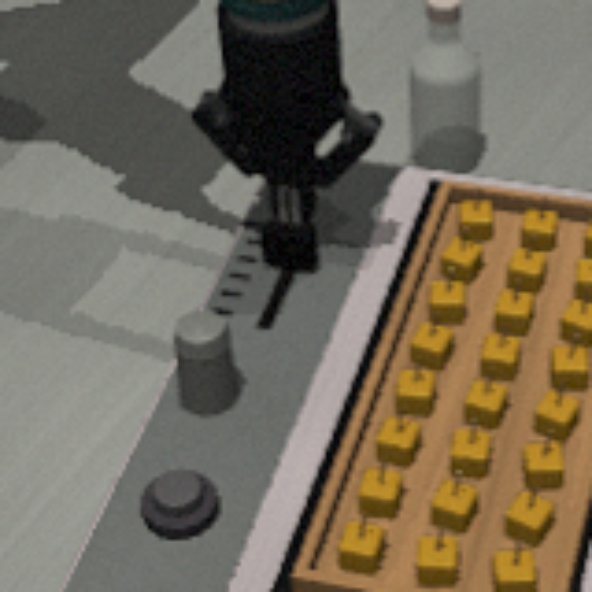

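Click 2: the push dropped again, 18–19 mm after the first click, and the paddle has moved on another mark. Now the third, in smaller steps near the crest.

Request:
arm_command(targets=[{"dp":[0,0,0.003],"turn":[0,0,0],"grip":-1},{"dp":[0,0,0.003],"turn":[0,0,0],"grip":-1},{"dp":[0,0,0],"turn":[0,0,0],"grip":-1}])

```text
clock: 7.45
position: [0.4877, 0.0912, 0.2617]
ee_rot: [0.554, 0.439, 0.554, -0.439]
contact_force: [0.1, 0.5, -0.7]
width: -0.0002
```

Request:
arm_command(targets=[{"dp":[0,0,0.002],"turn":[0,0,0],"grip":-1},{"dp":[0,0,0],"turn":[0,0,0],"grip":-1}])

```text
clock: 7.65
position: [0.488, 0.0897, 0.2617]
ee_rot: [0.554, 0.44, 0.554, -0.439]
contact_force: [-0.1, 1.3, 0.3]
width: 0.0001
```

Request:
arm_command(targets=[{"dp":[0,0,0.002],"turn":[0,0,0],"grip":-1},{"dp":[0,0,0],"turn":[0,0,0],"grip":-1}])

```text
clock: 7.85
position: [0.4884, 0.0881, 0.2617]
ee_rot: [0.554, 0.44, 0.554, -0.439]
contact_force: [-0.7, 3.5, 0.8]
width: -0.0007
```

Request:
arm_command(targets=[{"dp":[0,0,0.002],"turn":[0,0,0],"grip":-1},{"dp":[0,0,0],"turn":[0,0,0],"grip":-1}])

```text
clock: 8.05
position: [0.4888, 0.0862, 0.2617]
ee_rot: [0.554, 0.44, 0.554, -0.439]
contact_force: [-0.6, 5.4, 1.8]
width: -0.0001
```

Request:
arm_command(targets=[{"dp":[0,0,0.0015],"turn":[0,0,0],"grip":-1},{"dp":[0,0,0],"turn":[0,0,0],"grip":-1}])

```text
clock: 8.25
position: [0.4891, 0.0847, 0.2617]
ee_rot: [0.554, 0.44, 0.554, -0.439]
contact_force: [-1.2, 5.5, 0.5]
width: -0.0
```

Request:
arm_command(targets=[{"dp":[0,0,0.0015],"turn":[0,0,0],"grip":-1},{"dp":[0,0,0],"turn":[0,0,0],"grip":-1}])

```text
clock: 8.45
position: [0.4897, 0.0825, 0.2617]
ee_rot: [0.554, 0.439, 0.554, -0.439]
contact_force: [0.2, 0.7, -0.6]
width: -0.0001
```

Request:
arm_command(targets=[{"dp":[0,0,0.001],"turn":[0,0,0],"grip":-1},{"dp":[0,0,0],"turn":[0,0,0],"grip":-1}])

```text
clock: 8.65
position: [0.49, 0.0813, 0.2617]
ee_rot: [0.555, 0.439, 0.554, -0.44]
contact_force: [0.2, -1.0, 0.5]
width: -0.0
```

Click 3. I'll back the finger off and look.

Request:
arm_command(targets=[{"dp":[0,0,-0.015],"turn":[0,0,0],"grip":-1},{"dp":[0,0,-0.01],"turn":[0,0,0],"grip":-1},{"dp":[-0.03,0,0],"turn":[0,0,0],"grip":-1},{"dp":[-0.04,0,0],"turn":[0,0,0],"grip":-1},{"dp":[-0.04,0,0],"turn":[0,0,0],"grip":-1},{"dp":[-0.02,0,0],"turn":[0,0,0],"grip":-1},{"dp":[0,0,0],"turn":[0,0,0],"grip":-1},{"dp":[0,0,0],"turn":[0,0,0],"grip":-1}])

```text
clock: 9.45
position: [0.4836, 0.1068, 0.3914]
ee_rot: [0.554, 0.439, 0.554, -0.439]
contact_force: [0.6, -0.5, 0.4]
width: 0.0
```

```bash
python3 -c "
from h import *
rep()
im=manip.get_image('scene')[:,:,::-1].copy()
cv2.imwrite('pics/s5z.png',cv2.resize(im[100:260,140:300],None,fx=3.7,fy=3.7))
im=manip.get_image('top')[:,:,::-1].copy()
cv2.imwrite('pics/t5.png',im);cv2.imwrite('pics/t5z.png',cv2.resize(im[115:275,185:375],None,fx=4,fy=3.7))
rep()"
```

```text
t 9.45 tip [0.4835 0.1068 0.2184] rel lever wx,wy -0.0044 -0.0027 yawy 13.23 x [-0.  0. -1.] w 0.0 F [ 0.6  -0.46  0.38] q [ 0.08  0.16  1.69  0.    1.29 -0.15]
t 9.55 tip [0.4828 0.1065 0.2171] rel lever wx,wy -0.0052 -0.0029 yawy 13.21 x [-0.003 -0.    -1.   ] w 0.0003 F [-0.27 -0.63 -0.23] q [ 0.08  0.17  1.69  0.    1.29 -0.15]
```

View pics/s5z.png

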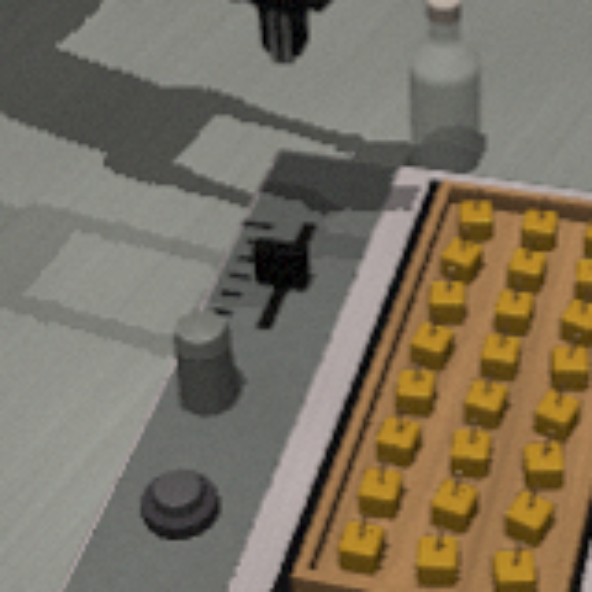

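View pics/t5z.png

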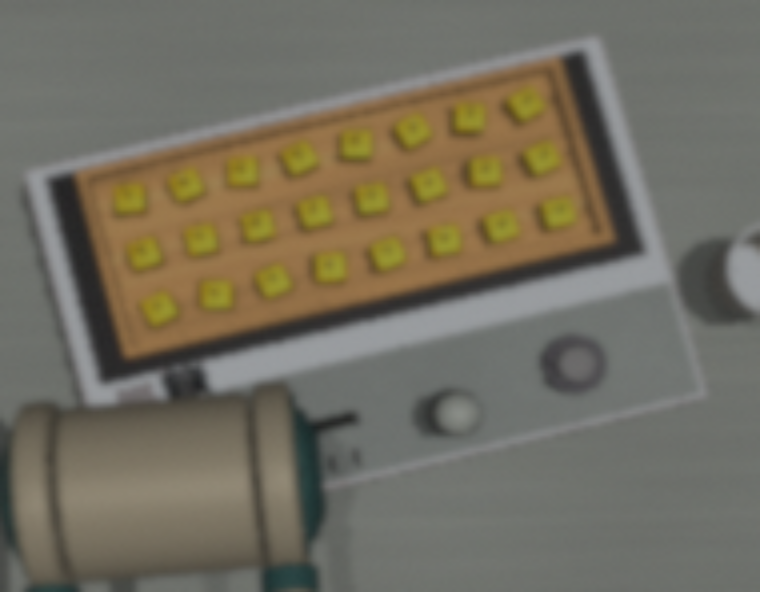

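```bash
python3 -c "
from h import *
for k in range(6):
    c=Lv-ey*.018*k
    z=[]
    for dx,dy in((-.018,.007),(.018,.007),(.018,-.007),(-.018,-.007)):
        z.append(((proj('scene',np.r_[c+ex*dx+ey*dy,.104])[0]-[140,100]+.5)*3.7-.5).round(0))
    print(k,[tuple(map(int,a)) for a in z])
print('button px',((proj('scene',[.546,-.143,.085])[0]-[140,100]+.5)*3.7-.5).round(0))
"
```

```text
0 [(282, 182), (332, 189), (327, 202), (276, 195)]
1 [(274, 198), (325, 206), (319, 219), (268, 211)]
2 [(266, 215), (317, 222), (311, 236), (259, 228)]
3 [(258, 232), (310, 240), (304, 253), (251, 245)]
4 [(249, 249), (302, 257), (295, 271), (243, 263)]
5 [(241, 267), (294, 275), (287, 289), (234, 281)]
button px [177. 491.]
```

The scene picture shows the paddle's top edge from (258,233) to (310,242), which matches the prediction for notch 3. The shaker and bottle haven't moved. Next, the button.

Request:
arm_command(targets=[{"dp":[0,0.004,0.027],"turn":[0,0,0],"grip":-1},{"dp":[0,0,0.04],"turn":[0,0,0],"grip":-1},{"dp":[0,0,0.045],"turn":[0,0,0],"grip":-1},{"dp":[0,0,0.045],"turn":[0,0,0],"grip":-1},{"dp":[0,0,0.045],"turn":[0,0,0],"grip":-1},{"dp":[0,0,0.035],"turn":[0,0,0],"grip":-1},{"dp":[0,0,0.02],"turn":[0,0,0],"grip":-1},{"dp":[0,0,0],"turn":[0,0,0],"grip":-1}])

```text
clock: 10.35
position: [0.547, -0.1452, 0.39]
ee_rot: [0.553, 0.44, 0.554, -0.441]
contact_force: [-0.1, 1.2, -0.9]
width: -0.0003
```

Request:
arm_command(targets=[{"dp":[0.03,0,0],"turn":[0,0,0],"grip":-1},{"dp":[0.04,0,0],"turn":[0,0,0],"grip":-1},{"dp":[0.025,0,0],"turn":[0,0,0],"grip":-1},{"dp":[0.01,0,0],"turn":[0,0,0],"grip":-1},{"dp":[0,0,0],"turn":[0,0,0],"grip":-1},{"dp":[0,0,0],"turn":[0,0,0],"grip":-1}])

```text
clock: 10.95
position: [0.5471, -0.1426, 0.2877]
ee_rot: [0.555, 0.439, 0.554, -0.439]
contact_force: [-0.2, -0.4, -0.2]
width: 0.0001
```

```bash
python3 -c "
from h import *
rep()
im=manip.get_image('scene')[:,:,::-1].copy()
cv2.imwrite('pics/s6z.png',cv2.resize(im[100:260,140:300],None,fx=3.7,fy=3.7))"
```

```text
t 10.95 tip [ 0.5474 -0.1426  0.1147] rel lever wx,wy 0.0008 -0.2602 yawy 13.22 x [ 0.002 -0.    -1.   ] w 0.0001 F [-0.19 -0.42 -0.16] q [-0.38  0.35  1.7   0.    1.09 -0.61]
```

View pics/s6z.png

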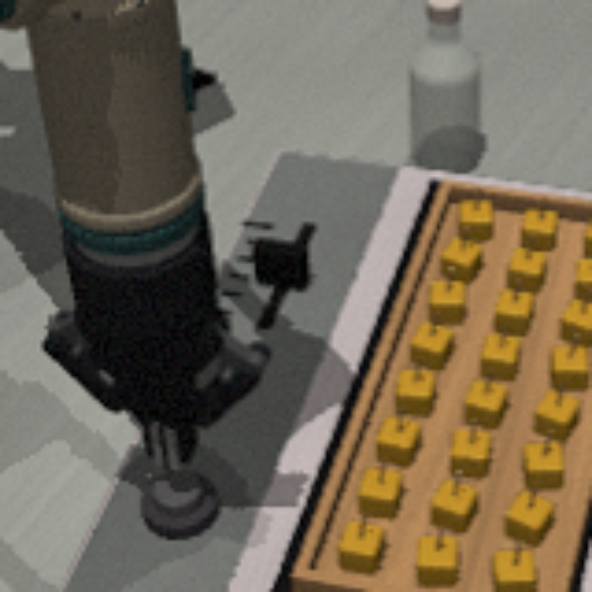

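The finger is above the button at (180,490), and the lever is still in notch 3. Pressing down in small steps.

Request:
arm_command(targets=[{"dp":[0.008,0,0],"turn":[0,0,0],"grip":-1},{"dp":[0.005,0,0],"turn":[0,0,0],"grip":-1},{"dp":[0,0,0],"turn":[0,0,0],"grip":-1}])

```text
clock: 11.3
position: [0.5463, -0.143, 0.2732]
ee_rot: [0.554, 0.439, 0.554, -0.439]
contact_force: [-0.8, 0.2, 0.7]
width: 0.0004
```

Request:
arm_command(targets=[{"dp":[0.004,0,0],"turn":[0,0,0],"grip":-1},{"dp":[0,0,0],"turn":[0,0,0],"grip":-1}])

```text
clock: 11.5
position: [0.5465, -0.1431, 0.2693]
ee_rot: [0.554, 0.439, 0.554, -0.439]
contact_force: [0.7, 0.8, -0.0]
width: -0.0001
```

Request:
arm_command(targets=[{"dp":[0.003,0,0],"turn":[0,0,0],"grip":-1},{"dp":[0,0,0],"turn":[0,0,0],"grip":-1}])

```text
clock: 11.7
position: [0.5465, -0.1431, 0.2663]
ee_rot: [0.554, 0.439, 0.554, -0.439]
contact_force: [0.4, 0.4, -0.8]
width: -0.0003
```

Request:
arm_command(targets=[{"dp":[0.003,0,0],"turn":[0,0,0],"grip":-1},{"dp":[0,0,0],"turn":[0,0,0],"grip":-1}])

```text
clock: 11.9
position: [0.5468, -0.1432, 0.2636]
ee_rot: [0.554, 0.439, 0.554, -0.439]
contact_force: [0.2, -0.4, 2.4]
width: -0.0001
```

Request:
arm_command(targets=[{"dp":[0.003,0,0],"turn":[0,0,0],"grip":-1},{"dp":[0,0,0],"turn":[0,0,0],"grip":-1}])

```text
clock: 12.1
position: [0.5468, -0.1432, 0.2608]
ee_rot: [0.554, 0.439, 0.554, -0.439]
contact_force: [-0.4, -0.3, 2.5]
width: -0.0001
```

Request:
arm_command(targets=[{"dp":[0.002,0,0],"turn":[0,0,0],"grip":-1},{"dp":[0,0,0],"turn":[0,0,0],"grip":-1}])

```text
clock: 12.3
position: [0.5467, -0.1432, 0.2594]
ee_rot: [0.554, 0.439, 0.554, -0.439]
contact_force: [-1.6, -0.6, 6.0]
width: 0.0002
```

Request:
arm_command(targets=[{"dp":[0.002,0,0],"turn":[0,0,0],"grip":-1},{"dp":[0,0,0],"turn":[0,0,0],"grip":-1}])

```text
clock: 12.5
position: [0.5467, -0.1431, 0.2592]
ee_rot: [0.555, 0.439, 0.554, -0.439]
contact_force: [-3.4, 1.2, 16.8]
width: -0.0001
```

Request:
arm_command(targets=[{"dp":[0.001,0,0],"turn":[0,0,0],"grip":-1},{"dp":[0,0,0],"turn":[0,0,0],"grip":-1}])

```text
clock: 12.7
position: [0.5466, -0.1431, 0.2591]
ee_rot: [0.555, 0.44, 0.553, -0.439]
contact_force: [-5.3, 1.5, 22.1]
width: -0.0
```

It bottomed out hard after about 6 mm (first contact near TCP z 0.265, stop at 0.259). I'll release and retreat.

Request:
arm_command(targets=[{"dp":[-0.005,0,0],"turn":[0,0,0],"grip":-1},{"dp":[-0.02,0,0],"turn":[0,0,0],"grip":-1},{"dp":[-0.04,0,0],"turn":[0,0,0],"grip":-1},{"dp":[-0.045,0,0],"turn":[0,0,0],"grip":-1},{"dp":[-0.04,-0.03,0],"turn":[0,0,0],"grip":-1},{"dp":[-0.01,-0.045,0],"turn":[0,0,0],"grip":-1},{"dp":[0,-0.045,0],"turn":[0,0,0],"grip":-1},{"dp":[0,-0.04,0],"turn":[0,0,0],"grip":-1}])

```text
clock: 13.5
position: [0.3889, -0.1795, 0.4158]
ee_rot: [0.554, 0.439, 0.554, -0.439]
contact_force: [-0.3, -1.1, -0.1]
width: 0.0004
```

Request:
arm_command(targets=[{"dp":[0,-0.02,0],"turn":[0,0,0],"grip":-1},{"dp":[0,0,0],"turn":[0,0,0],"grip":-1},{"dp":[0,0,0],"turn":[0,0,0],"grip":-1}])

```text
clock: 13.8
position: [0.3715, -0.1843, 0.4157]
ee_rot: [0.554, 0.44, 0.554, -0.439]
contact_force: [0.6, -0.1, -0.2]
width: 0.0006
```

```bash
python3 -c "
from h import *
rep()
im=manip.get_image('scene')[:,:,::-1].copy()
cv2.imwrite('pics/s7z.png',cv2.resize(im[130:290,150:340],None,fx=4,fy=3.7,interpolation=2))
im=manip.get_image('top')[:,:,::-1].copy()
cv2.imwrite('pics/t7.png',im)"
```

```text
t 13.8 tip [ 0.3717 -0.1842  0.2427] rel lever wx,wy -0.1798 -0.2606 yawy 13.12 x [ 0.001  0.    -1.   ] w 0.0006 F [ 0.56 -0.09 -0.16] q [-0.63  0.02  1.79  0.    1.33 -0.86]
```

View pics/s7z.png

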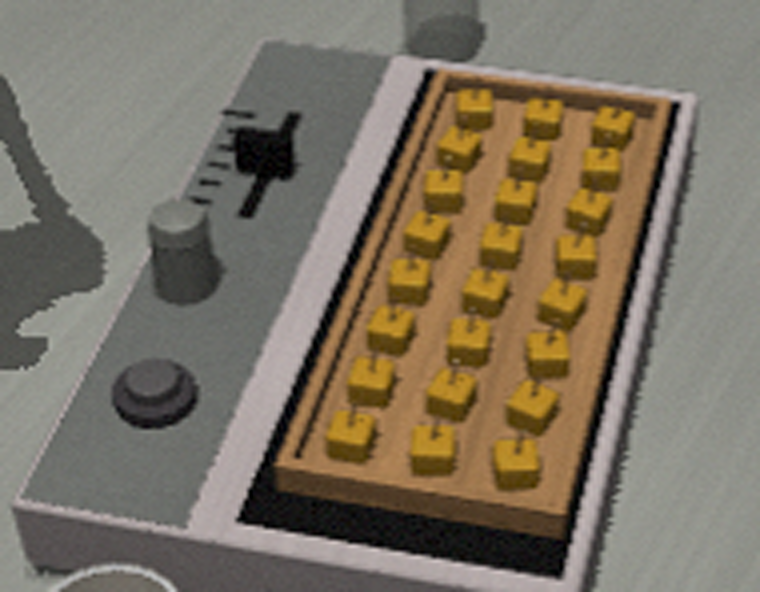

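View pics/t7.png

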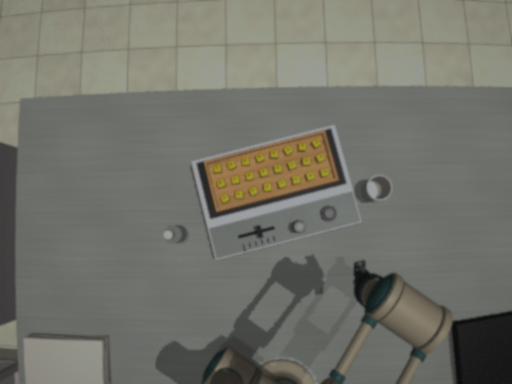

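Both pictures show everything where it should be: the lever at about (258,232) in the top image, the button up, and the shaker, bottle and mug unmoved. I'll do one numeric check of the lever, then hand in.

```bash
python3 -c "
from h import *
im=cv2.imread('pics/t7.png');
a=back('top',[258,232],.104);print('travel',(Lv-a[:2])@ey)
a0=cv2.imread('pics/top0.png').astype(int)
for n,(u,v) in dict(shaker=(297,227),sauce=(174,234),mug=(377,187),btn=(328,213)).items():
    A=a0[v-14:v+14,u-14:u+14].astype(np.float32).mean(2);B=im[v-14:v+14,u-14:u+14].astype(np.float32).mean(2)
    print(n,cv2.phaseCorrelate(A,B))
manip.sign_off()
"
```

```text
travel 0.05096984743837381
shaker ((0.013596183672179407, -0.05817268689537691), 0.9782591862148708)
sauce ((-0.05754688189598767, 0.03955402817616971), 0.9642459403143989)
mug ((0.09436527696647445, -0.07221920567110018), 1.006225439177619)
btn ((0.04299893262231258, -0.06512700778404223), 0.969097994433509)
the job is handed in; nothing more can be done
```

I pushed the lever from off with the shut fingertips on its off side only, and stopped at the third click. I then backed away, pressed the start button and let it come up again. The job was handed in at about 14 s; sign-off gives no verdict.

- **Lever:** I felt three clicks, each a rise to about 5–6 N followed by a drop to nothing, about 18 mm apart. The scene picture taken after I backed off matches notch 3. From the last top picture I read a travel of about 51 mm, picked by eye to a few mm. That is 3 mm short of the nominal 54 mm but closest to notch 3.
- **Start button:** it moved about 6 mm and reached a hard stop, where the force rose to 22 N. In the last top picture it looks the same as at the start, so it is up again.
- **Shaker, bottle and mug:** each shifted less than 0.1–0.2 pixel between the first and last top pictures, so they did not move.
- **Arm at the end:** it was clear of everything, with only noise on the force reading.

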